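# Unlock the humidifier's water canister and stand it in the drip tray

### The job

The humidifier's steel water canister is due for refilling: it is held on its base by a twist lock whose direction is not marked, so find by feel which way it turns, without forcing it. Then lift it by its handle straight up off the base, keep it upright, and set it down flat inside the drip tray before you let go. Leave the other things on the bench where they are.

Things in the scene. Friction and masses are not known exactly. Their poses are not given: they have to be found in the camera images.
- canister: Round steel water canister to be moved, 0.41 to 0.72 kg: body 100 mm across, 110 mm high, arch handle on top (170 mm in all). Origin: centre of its underside, z up. Handle legs at y = +-41 mm; a filler cap, 9 mm high, on the top at x = +26 mm.
- canister_grip (a point): Middle of the handle's black grip bar, on the canister's axis, 161 mm above its underside. The bar lies along the canister's y: 70 mm long (y), 14 mm thick (x), 18 mm high. 42 mm free below the bar.
- canister_foot (a point): Centre of the canister's underside, axes as the canister's. The foot carries three flat lugs, 5 mm thick, 24 degrees wide, out to 61 mm radius (122 mm over all), at 0, 120 and 240 degrees from the canister's x axis.
- base: Humidifier base, fixed: round white housing 156 mm across, display console on its front (-x) side out to 90 mm from the axis, two hose stubs at the back out to 99 mm. Origin: centre of its underside, z up; its deck, on which the canister stands, is 58 mm higher.
- base_socket (a point): Centre of the deck, base axes. Collar round it (inner radius 63 mm, 12 mm high) has 3 teeth over the lugs (2 mm play). As found, canister yaw in the base frame is within 3 deg of 0. One way it meets hard stops 5 deg from 0; the other way it turns easily (under 0.2 N m), can be lifted out from 30 to 84 deg (best 57), next stops at 85. Lugs clear the collar after 12 mm of straight lift.
- tray: Round drip tray of bare steel, fixed to the bench: 183 mm across over its rolled rim, rim 14 mm high, floor 3 mm thick, flat inside to 79 mm radius. Origin: centre of its underside, on the bench; z up.
- media_bottle: square white one-litre bottle, 89x89x211 mm, origin under its centre; a bystander
- gas_canister: small white jar with a blue valve on top, 62x62x82 mm, origin under its centre; a bystander (not the canister to move)
- timer: flat white bench timer, 66x62x18 mm, origin under its centre; a bystander
- label_roll: roll of white tape, 60 mm across, 19 mm high, origin under its centre; a bystander
- marker: pen 12x128x13 mm lying down, origin under its centre; a bystander
- gas_filter: flat white disc filter with two stubs, 53x88x14 mm, origin under its centre; a bystander
- usb_key: black USB key, 56x18x10 mm, origin under its centre; a bystander

How it is judged (in metres and radians):
On the way:
1. the canister has been turned free and lifted clear of the base, upright (z of canister in the frame of base above 0.085 m and angle between canister's own z axis and vertical below 0.3 rad), for 0.1 s.
At the end, for the whole second after the job is handed in: The canister stands upright (within 3 degrees), flat on the floor of the drip tray (underside within 4 mm of it, lugs inside the rim), at rest and released (z of canister in the frame of tray below 0.007 m and horizontal distance between canister and tray below 0.06 m and angle between canister's own z axis and vertical below 0.05 rad and linear speed of canister below 0.02 m/s); the robot touches nothing.
It fails at once if the lock was forced (over 150 N between canister and base) (contact force between canister and base above 150 N).
It fails at once if the canister was tipped by more than 30 degrees (angle between canister's own z axis and vertical above 0.52 rad).
It fails at once if the canister was let go in the air (contact force between canister and anything else below 0.1 N and height (world z) of canister above 0.03 m and horizontal distance between canister and base above 0.05 m).
It fails at once if one of the other things on the bench was moved by more than 30 mm (distance of any of media_bottle, gas_canister, timer, label_roll, marker, gas_filter, usb_key from where it was at the start of the episode above 0.03 m).
It also fails if it takes over 48 s, if anything falls off the work surface, if the arm or the gripper's body presses on something with over 40 N, if the wrist force passes 120 N, or if a joint passes its speed limit or range.

### The arm

A 7-joint arm with a two-finger parallel gripper is mounted at the origin on a cart in front of the work surface, level with it; the furniture and walls round the work are solid. World frame = base frame: x ahead of the robot, y to its left, z up, the work surface at z = 0. Lengths are in m, angles in degrees, forces in N, time in s.
With the tool pointing down it reaches from about 0.35 to 0.9 m from the base axis. Payload 7.2 kg.
Tool frame: the origin (TCP) lies midway between the tips of the shut fingers; the grasp point (between the pads) lies 19 mm behind it (r.grip_point_offset is the distance from the TCP to the grasp point, in m); z points along the fingers, y is the line along which they close (so a half turn about z gives the same grasp; the last joint's range is limited). The gripper opens to 88 mm and grips with 3 to 60 N. Pads are 20 mm wide; open, the fingers measure 115 mm over their backs; the gripper's body (75 mm by 178 mm) begins 61 mm behind the grasp point.
Start: joints at [-69.454, 23.554, -0.728, 91.456, 0.321, 64.991, -4.71], TCP at [0.259, 0.569, 0.223] pointing down, gripper open.
Joint ranges: [-169.25, 169.25], [-16.82, 113.86], [-84.01, 82.57], [7.8, 145.47], [-59.2, 239.2], [7.22, 106.19], [-163.78, 163.78]. Speed limits (degrees/s): [136.94, 136.94, 172.46, 172.46, 180, 180, 180].

### API

Orientations are given as a 3x3 rotation matrix whose columns are the frame's x, y, z axes.
In Python, from cell import r gives the robot as it stands. Calls block until the motion is done:
- r.move_ptp(position, orientation): joint-space move of the TCP to a pose.
- r.move_l(position, orientation=None, v=0.15, max_force=None): straight line of the TCP; orientation=None keeps the orientation; v is the mean speed in m/s. With max_force (N) it stops when the force on the tool has changed by that much, and returns True; else False.
- r.goto_joints(angles): joint-space move.
- r.grip(opening): opening from 0.0 (shut) to 1.0 (fully open); the grip force is fixed at half the most; returns when the fingers have stopped.
- r.sleep(seconds).
- r.ik(position, orientation): joint angles nearest the present ones, or None.
- r.read_state(): the state.
- r.get_image(name): name is "scene" or "top"; returns the picture (420x560x3 uint8, red, green, blue); there is no depth.
- r.get_calibration(name): a dict with "vertical_fov" (degrees; the focal length in pixels is half the picture's height over the tangent of half this angle, whatever the lens; pixels are square), "cx", "cy" (the principal point, pixels), "camera_from_world" (4x4, takes a point from world to camera coordinates). Camera axes: x right, y down, z forward; pixel columns grow to the right and rows downward; lengths in m; the calibration is good to about 2 mm. A picture is of the moment at which its call begins. get_calibration takes no time and is no camera call.
A pose or a line that the arm cannot do raises r.PlanningError and nothing moves.
- r.close_job(): hands the job in; it is judged then, once.
The state is a dict: "time": time; "q": joint angles; "joint_vel": joint speeds; "effort": joint torques, N m; "position": TCP position; "ee_rot": TCP orientation; "wrist_force": force on the tool from outside, world axes, zero at the start; "ft_torque": the same for the moment, N m; "finger_gap": opening from 0.0 (shut) to 1.0 (fully open); "gripper_force": force on a finger pad.
Only numpy, scipy, OpenCV 4.12 (cv2) and the standard library are available. Lean on these libraries where they do the work, as an engineer would, in place of code of your own. Each camera call takes 0.05 s, during which the arm holds its last target. There are 200 camera calls.

## Working session

There is one attempt and no reset: what is moved stays moved. The work goes in short steps, each a Python script; the robot and the scene stay as the last script left them, time stands still between calls to the robot, and variables do not carry over. Pictures are saved under pics/ and viewed, at most 10 in all, crops included, and the job is handed in when it is done.

```bash
mkdir -p pics; python3 - <<'E'
from cell import r
import cv2,numpy as np
for n in("scene","top"):
    cv2.imwrite(f"pics/{n}0.png",r.get_image(n)[:,:,::-1]); c=r.get_calibration(n); print(n,c)
s=r.read_state();print(s["time"],s["ee_rot"],r.grip_point_offset)
E
```

```text
scene {'vertical_fov': 46.726953617714535, 'cx': 273.8913925601121, 'cy': 215.44909492714044, 'camera_from_world': array([[ 0.81912931, -0.57342352, -0.01458209, -0.42009343],
       [-0.27847354, -0.37531449, -0.88407665,  0.28614738],
       [ 0.50147747,  0.72823383, -0.46711438,  1.63977314],
       [ 0.        ,  0.        ,  0.        ,  1.        ]])}
top {'vertical_fov': 49.45163499115469, 'cx': 278.60586697499025, 'cy': 212.2306391397833, 'camera_from_world': array([[ 7.69195538e-03, -9.99727440e-01, -2.20426794e-02,
        -3.45176776e-04],
       [-9.93436505e-01, -5.12404685e-03, -1.14270093e-01,
         5.14450444e-01],
       [ 1.14126000e-01,  2.27769628e-02, -9.93205148e-01,
         1.49539771e+00],
       [ 0.00000000e+00,  0.00000000e+00,  0.00000000e+00,
         1.00000000e+00]])}
0.1 [[-9.10327214e-01  4.13889024e-01 -4.88963412e-04]
 [ 4.13889294e-01  9.10326178e-01 -1.37903934e-03]
 [-1.25653054e-04 -1.45775377e-03 -9.99998930e-01]] 0.0187
```

View pics/top0.png

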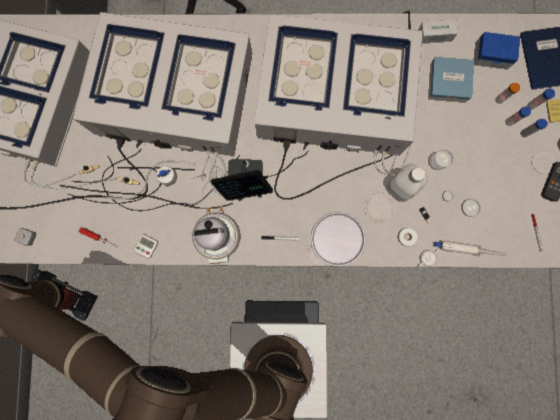

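View pics/scene0.png

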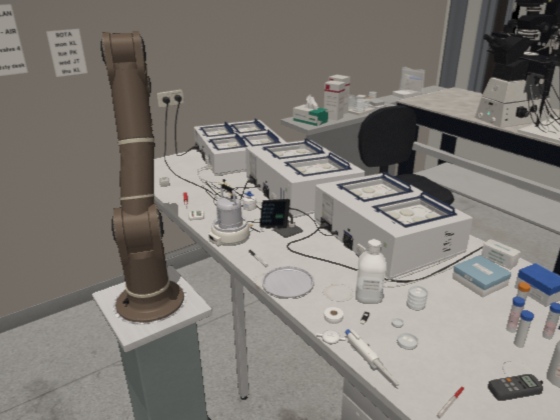

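The top view shows the base and canister near (214,236), the tray near (338,239), and the bottle at (408,183). I'll enlarge the first two.

```bash
python3 - <<'E'
import cv2,numpy as np
t=cv2.imread("pics/top0.png"); s=cv2.imread("pics/scene0.png")
a=cv2.resize(t[200:275,175:275],(800,600),interpolation=cv2.INTER_CUBIC)
cv2.imwrite("pics/a.png",a)
b=cv2.resize(s[180:255,190:290],(800,600),interpolation=cv2.INTER_CUBIC)
cv2.imwrite("pics/b.png",b)
cv2.imwrite("pics/c.png",cv2.resize(t[205:275,300:380],(640,560),interpolation=cv2.INTER_CUBIC))
E
```

```text
(no output)
```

View pics/a.png

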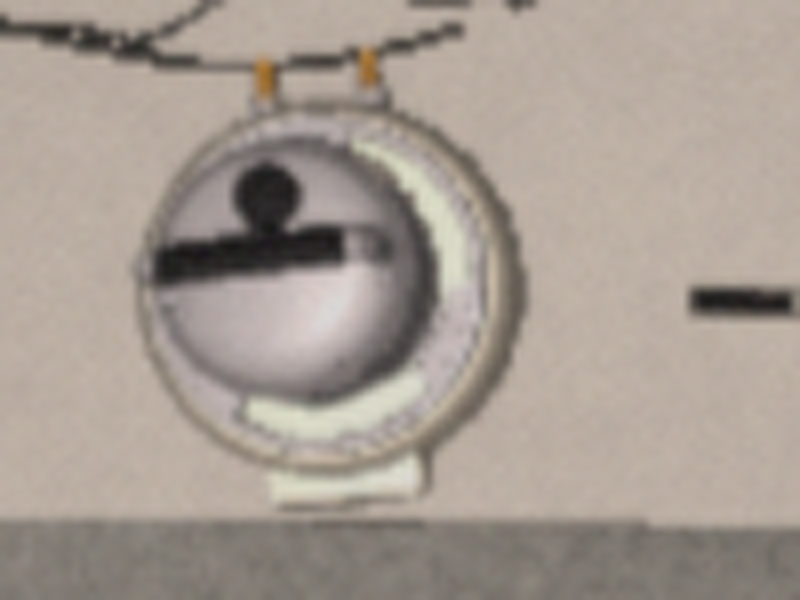

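View pics/b.png

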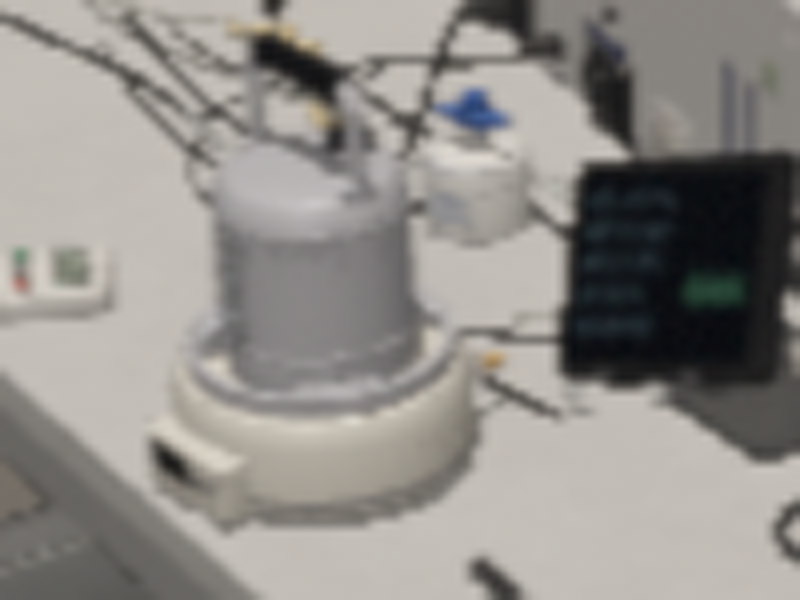

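View pics/c.png

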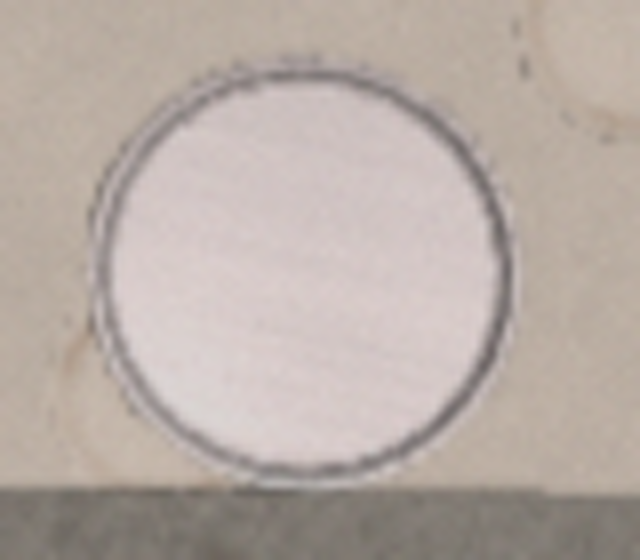

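Readings so far:
- **Top crop:** the grip bar runs (155,263)–(345,243), the cap is on the far (+x) side, the collar is centred at about (320,288), and the hose stubs are at (262,80) and (370,70).
- **Scene crop:** the bar runs (255,38)–(345,88).
- **Tray crop:** the rim centre is about (305,273).

```bash
cat > h.py <<'E'
from cell import r
import numpy as np, cv2
def cam(n):
    c=r.get_calibration(n); f=210/np.tan(np.radians(c["vertical_fov"]/2))
    return np.array([[f,0,c["cx"]],[0,f,c["cy"]],[0,0,1]]),c["camera_from_world"]
def ray(n,p):
    K,T=cam(n); R=T[:3,:3]; return -R.T@T[:3,3], R.T@np.linalg.inv(K)@[*p,1]
def onz(n,p,z):
    o,d=ray(n,p); return o+d*(z-o[2])/d[2]
def tri(p,q):
    P=[cam(n)[0]@cam(n)[1][:3] for n in("top","scene")]
    X=cv2.triangulatePoints(*P,np.float64(p),np.float64(q)); return (X[:3]/X[3]).ravel()
def crop(p,o,k=8): return (np.array(p)+.5)/k-.5+o
def Rt(yaw):  # tool down, tool y (closing) along canister x turned by yaw (+ a half turn if signs need)
    a=np.radians(yaw); y=np.array([np.cos(a),np.sin(a),0]); z=np.array([0,0,-1.]); return np.column_stack([np.cross(y,z),y,z])
E
python3 - <<'E'
from h import *
A=(175,200);B=(190,180);C=(300,205)
print("grip tri",tri(crop((249,253),A),crop((300,64),B)))
l=onz("top",crop((155,263),A),.228);g=onz("top",crop((345,243),A),.228)
print("bar",l,g,np.linalg.norm(l-g)); d=l-g; print("yaw",np.degrees(np.arctan2(-d[0],d[1])),(l+g)/2)
print("collar",onz("top",crop((320,288),A),.064))
h=(onz("top",crop((265,80),A),.03)+onz("top",crop((370,70),A),.03))/2;print("hose",h,"console",onz("top",crop((350,480),A),.04))
print("cap",onz("top",crop((268,195),A),.177))
print("tray",onz("top",crop((305,273),C),.01))
for n in ["scene"]:
    for X in [(.0,0,0)]: pass
for y in range(-120,181,30):
    print(y,[None if (q:=r.ik([*((l+g)/2)[:2],.20],Rt(y0))) is None else q[6].round(0) if hasattr(q[6],'round') else q[6] for y0 in (y,)],end=' ')
E
```

```text
grip tri [0.43734067 0.2101153  0.22051931]
bar [0.43132414 0.24378061 0.228     ] [0.43901183 0.17478897 0.228     ] 0.06941864099583381
yaw 6.358197090136045 [0.43516799 0.20928479 0.228     ]
collar [0.43287134 0.21032293 0.064     ]
hose [0.52439309 0.21906829 0.03      ] console [0.35541979 0.19998538 0.04      ]
cap [0.46081106 0.21236778 0.177     ]
tray [ 0.42836342 -0.19553171  0.01      ]
-120 [np.float64(-123.0)] -90 [np.float64(-113.0)] -60 [np.float64(-84.0)] -30 [np.float64(-55.0)] 0 [np.float64(-26.0)] 30 [np.float64(2.0)] 60 [np.float64(31.0)] 90 [np.float64(60.0)] 120 [np.float64(89.0)] 150 [np.float64(118.0)] 180 [np.float64(146.0)]
```

```bash
python3 - <<'E'
from h import *
c=np.array([.4348,.2099]);yaw=6.4
s=r.read_state();p=s["position"]
r.move_l([p[0],p[1],.32],v=.25)
r.move_ptp([*c,.32],Rt(yaw))
print("stop?",r.move_l([*c,.203],v=.12,max_force=8))
r.grip(0.0)
s=r.read_state();f0,t0=np.array(s["wrist_force"]),np.array(s["ft_torque"])
print(s["time"],s["position"],s["finger_gap"],s["gripper_force"],f0,t0)
for d in (2,4,6,8,10,12):
    hit=r.move_l([*c,.203],Rt(yaw+d),v=.02,max_force=15); s=r.read_state()
    dt=np.array(s["ft_torque"])-t0
    print(d,hit,round(s["time"],2),(np.array(s["wrist_force"])-f0).round(1),dt.round(2),np.degrees(np.arctan2(s["ee_rot"][1][1],s["ee_rot"][0][1])).round(2))
    if hit or abs(dt[2])>.5: break
cv2.imwrite("pics/d.png",cv2.resize(r.get_image("scene")[180:255,190:290,::-1],(800,600),interpolation=cv2.INTER_CUBIC))
E
```

```text
stop? False
4.375 [0.43483484 0.20988815 0.20290844] 0.15977817765323085 29.975952208042145 [ 0.53054281 -0.8319281  -1.18755528] [-0.00770832 -0.11957782  0.01899209]
2 False 4.62 [ 0.1  1.8 -0.7] [ 0.34  0.1  -0.09] 8.37
4 False 4.88 [ 0.9  3.2 -2.3] [ 0.46  0.03 -0.72] 10.28
```

View pics/d.png

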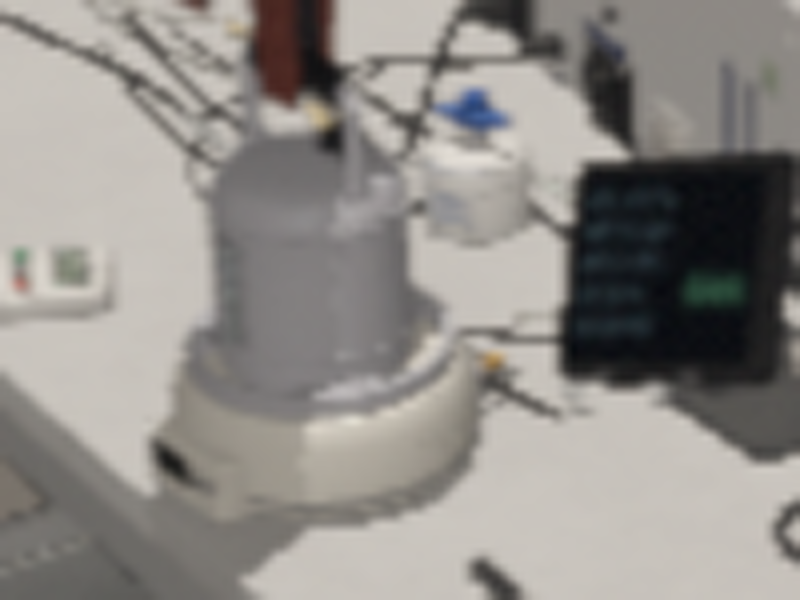

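The bar is held with a 14 mm gap. Turning + met a steep torque of −0.72 N m after 4°, which looks like the hard stop. I'll turn the other way and keep watching the torque.

```bash
python3 - <<'E'
from h import *
c=np.array([.4348,.2099]);yaw=6.4
f0=np.array([.53,-.83,-1.19]);t0=np.array([-.008,-.12,.019])
ok=True
for d in (2,0,-3,-6,-9,-12,-16,-20,-25,-30,-35,-40,-45,-50,-55,-57.5):
    hit=r.move_l([*c,.203],Rt(yaw+d),v=.03,max_force=15); s=r.read_state()
    dt=np.array(s["ft_torque"])-t0
    print(d,hit,round(s["time"],2),(np.array(s["wrist_force"])-f0).round(1),dt.round(2),np.degrees(np.arctan2(s["ee_rot"][1][1],s["ee_rot"][0][1])).round(2))
    if d<0 and (hit or abs(dt[2])>.6): break
cv2.imwrite("pics/e.png",cv2.resize(r.get_image("scene")[180:255,190:290,::-1],(800,600),interpolation=cv2.INTER_CUBIC))
E
```

```text
2 False 5.17 [ 0.8  2.3 -1.7] [ 0.28 -0.   -0.21] 8.43
0 False 5.42 [-0.9  0.3 -1.7] [-0.16  0.36 -0.01] 6.47
-3 False 5.67 [-0.6  1.4 -1.8] [-0.06  0.43 -0.06] 3.52
-6 False 5.92 [ 0.2  0.3 -3.7] [-0.01  0.41  0.05] 0.54
-9 False 6.17 [-0.7  1.  -3.8] [-0.    0.25 -0.03] -2.45
-12 False 6.42 [ 0.   0.2 -3.6] [-0.1   0.15 -0.01] -5.44
-16 False 6.67 [-0.5  0.6 -3.9] [-0.01  0.19  0.05] -9.42
-20 False 6.92 [-0.4  0.9 -4.7] [-0.03  0.23  0.01] -13.4
-25 False 7.17 [-0.   1.3 -4.4] [-0.03  0.2   0.01] -18.35
-30 False 7.42 [ 0.2  1.2 -4.6] [ 0.08  0.14 -0.  ] -23.32
-35 False 7.67 [-0.6  2.6 -4.8] [ 0.09  0.22 -0.09] -28.3
-40 False 7.92 [-0.4  0.6 -4.7] [ 0.09  0.16 -0.09] -33.3
-45 False 8.18 [ 0.   1.3 -3.9] [ 0.07  0.02 -0.02] -38.3
-50 False 8.43 [ 1.3  1.8 -3.9] [ 0.11 -0.09 -0.06] -43.3
-55 False 8.68 [ 0.5  0.  -4.8] [ 0.17 -0.08 -0.05] -48.3
-57.5 False 8.93 [ 0.4  1.3 -3.6] [-0.07 -0.16  0.04] -50.88
```

View pics/e.png

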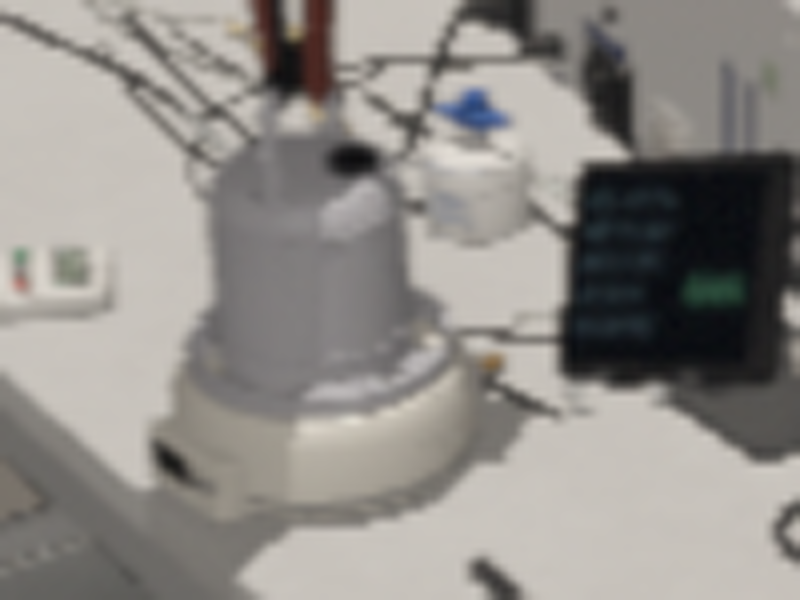

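The cap is now at (352,158), so the canister turned about 57° with the gripper, almost without torque. I'll lift it straight up with a force guard.

```bash
python3 - <<'E'
from h import *
c=np.array([.4348,.2099])
for z,v in((.208,.03),(.22,.03),(.30,.1)):
    hit=r.move_l([*c,z],v=v,max_force=14); s=r.read_state()
    print(z,hit,s["time"],np.round(s["wrist_force"],1),np.round(s["ft_torque"],2),s["finger_gap"])
    if hit: break
i=r.get_image("scene")[:,:,::-1]
cv2.imwrite("pics/f.png",cv2.resize(i[120:270,190:390],(800,600)))
E
```

```text
0.208 False 9.2917 [ 1.3 -0.  -5.4] [ 0.04 -0.25  0.02] 0.15966571719099992
0.22 False 9.8417 [-0.6 -0.1 -5.8] [-0.01  0.13 -0.01] 0.16074408200923715
0.3 False 10.7917 [ 0.8 -0.4 -6.6] [-0.03  0.13 -0.03] 0.1589473248314922
```

View pics/f.png

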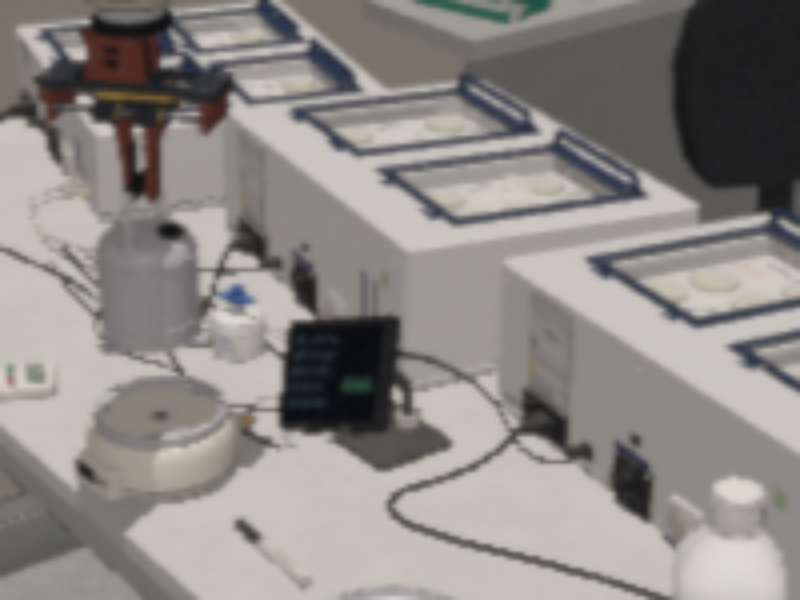

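The canister hangs upright and clear of the base. Next I'll carry it to the tray and lower it onto contact.

```bash
python3 - <<'E'
from h import *
t=np.array([.4284,-.1955])
r.move_l([*t,.30],v=.14); r.sleep(.4)
r.move_l([*t,.165],v=.1); r.sleep(.3)
hit=r.move_l([*t,.1455],v=.015,max_force=4); s=r.read_state()
print(hit,s["time"],s["position"],np.round(s["wrist_force"],1),np.round(s["ft_torque"],2),s["finger_gap"])
i=r.get_image("scene")[:,:,::-1]
cv2.imwrite("pics/g.png",cv2.resize(i[190:310,210:370],(800,600),interpolation=cv2.INTER_CUBIC))
E
```

```text
True 17.1333 [ 0.42868541 -0.19558461  0.14780963] [1.7 0.2 4.6] [-0.09 -0.1   0.01] 0.15519839300858382
```

View pics/g.png

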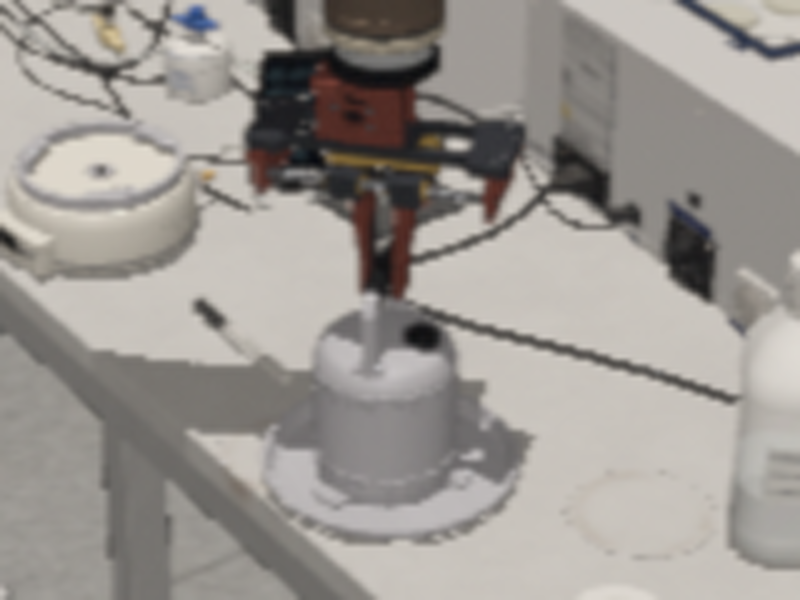

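Contact came at TCP z 0.148, exactly the expected height, and the canister stands inside the rim, upright. I'll release it and retreat.

```bash
python3 - <<'E'
from h import *
r.grip(1.0); r.sleep(.3)
p=r.read_state()["position"]
r.move_l([p[0],p[1],.30],v=.12); r.sleep(.5)
s=r.read_state();print(s["time"],s["finger_gap"],np.round(s["wrist_force"],1))
i=r.get_image("scene")[:,:,::-1]
cv2.imwrite("pics/h.png",cv2.resize(i[190:310,210:370],(800,600),interpolation=cv2.INTER_CUBIC))
E
```

```text
20.6167 0.9967259684810211 [ 0.4  0.  -0.1]
```

View pics/h.png

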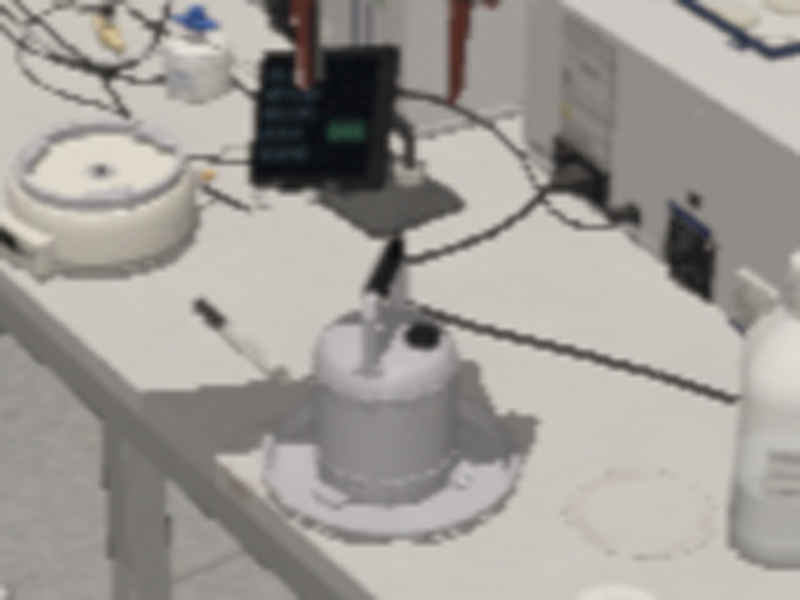

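The canister stands upright inside the tray (body about (387,410)), and the gripper is open and well clear.

```bash
python3 -c "
from cell import r
print(r.close_job())"
```

```text
the job is handed in; nothing more can be done
None
```

The canister was unlocked by turning it about 57° clockwise seen from above, lifted straight up off the base, and set upright and released in the drip tray; the job was handed in after about 21 s, and no verdict came back.

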